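# Shorten the grill scraper's handle and put it away

### The job

Put the grill scraper away: press the sprung button on its collar and collapse the handle to the next hole, just one hole shorter, so that the button springs back out and locks it; its drip rest will hold the head while you push. Then lay the shortened scraper flat, brush down, in the long utensil pan and let go of it. Do not drop it, and leave the bun rack, the salt shaker and the glass jar where they stand.

Things in the scene. Friction and masses are not known exactly. Their poses are not given: they have to be found in the camera images.
- scraper: grill scraper, 417 mm long now (367 mm one hole shorter), 0.45 kg, brush down, its head in the drip rest: dark brush block over brass bristles, blade, telescoping steel handle. Frame of head and inner shaft: x along the handle to the blade, z up; origin on the underside, where the shaft enters the head, 28 mm below the handle's axis. Head: x = -5 to 80 mm, 92 mm wide, bristles end at z = 3 mm
- scraper_neck (a point): on the axis of the bare inner shaft, 34 mm behind the scraper's origin: once shortened, the middle of the bare shaft and near the centre of mass, a place to lift it without pressing the button. Shaft: 17 mm wide, 16 mm high, with three latch holes 50 mm apart (11 mm dark cuts in its right edge); bare for 113 mm now, 63 mm one hole shorter
- scraper_tip (a point): point at the front edge of the blade, on the handle's axis line (80 mm ahead of the scraper's origin)
- handle (a joint): how far the outer tube (collar, rubber grip, hanging ring) is pushed along the shaft towards the head, m: 0 = now, latched in the first hole; 0.050 = next hole; 0.100 = last hole. In a hole it is locked with about 1.5 mm of play either way; between holes it slides with about 5 N of friction and stays where it is left
- button (a joint): how far the sprung button is pressed, m: 0 = out, latched in a hole; 0.0045 = let go between holes (the latch rides on the shaft and clicks out into the next hole that comes by); 0.007 = fully in. The latch is free above 0.005. Spring: 5 N when out, 8.5 N fully in
- collar (a point): centre of the black collar at the front of the outer tube, on the handle's axis and the button's axis; moves with the tube. Collar: 44 mm long, 32 wide, 40 high. The button is a grey round cap, 24 mm across, on its left (+y) side: 42 mm over collar and button, 35 mm when fully in; pinching the collar across from above presses it
- rubber_grip (a point): middle of the black rubber grip (98 mm long, 32 mm diameter) on the outer tube, on the handle's axis, 91 mm behind the collar's centre; moves with the tube. The tube can be pushed by it without pressing the button
- handle_end (a point): rear end of the outer tube's upright steel hanging ring (56 mm across, 8 mm thick), on the handle's axis, 197 mm behind the collar's centre
- rest: drip rest, a low stainless tray screwed to the counter, open towards the robot, that holds the scraper's head: floor 3 mm thick, 120 mm wide inside, side walls 30 mm high. x points to its back wall (44 mm high, inner face at x = 222 mm, now 4 to 16 mm ahead of the blade), which stops the head when the scraper is pushed; z up; origin on the counter about under the collar; open end at x = 110 mm
- pan: utensil pan, an open stainless pan that is fixed to the counter: outside 398 x 158 x 45 mm high, walls and floor 3 mm, so inside 392 x 152 mm; x along its length, z up, origin at the centre of its underside
- pan_in (a point): centre of the utensil pan's inner floor, 3 mm above the counter
- bun_rack: bystander: stainless wave rack with two rolls, 190 mm long, 98 mm over the rolls, 71 mm high, between the lanes of the rest and the pan, nearest the robot; origin at the centre of its underside, x along its length
- shaker: bystander: steel salt shaker, 48 mm across, 92 mm high, beyond the bun rack; origin at the centre of its underside
- jar: bystander: glass jar with a steel cap, 68 mm across, 95 mm high, beyond the shaker; origin at the centre of its underside

How it is judged (in metres and radians):
On the way:
1. the handle is collapsed to its next hole and the button has sprung back out (value of joint handle between 0.046 and 0.054 m and value of joint button below 0.0015 m), for 0.2 s.
At the end, for the whole second after the job is handed in: the handle is one hole shorter than at the start (50 mm, within 4 mm), button sprung out; the whole scraper, either end first, lies flat and at rest, brush down, on the floor of the utensil pan (ends inside the pan, within 12 mm of their height when lying on its floor, tilt under 0.15 rad) (all of step 1 and x of scraper_tip in the frame of pan between -0.2 and 0.2 m and y of scraper_tip in the frame of pan between -0.06 and 0.06 m and x of handle_end in the frame of pan between -0.2 and 0.2 m and y of handle_end in the frame of pan between -0.076 and 0.076 m and z of each of scraper_tip, handle_end in the frame of pan below 0.042 m and angle between scraper's own z axis and vertical below 0.15 rad and linear speed of scraper below 0.02 m/s); the robot touches nothing.
It fails at once if the bun rack, the shaker or the jar is knocked away (moved more than 30 mm) (distance of any of bun_rack, shaker, jar from where it was at the start of the episode above 0.03 m).
It fails at once if the scraper is dropped or thrown (faster than 1.2 m/s) (linear speed of scraper above 1.2 m/s).
It also fails if it takes over 51 s, if anything falls off the work surface, if the arm or the gripper's body presses on something with over 40 N, if the wrist force passes 120 N, or if a joint passes its speed limit or range.

### The arm

A 7-joint arm with a two-finger parallel gripper is mounted at the origin on the work surface. World frame = base frame: x ahead of the robot, y to its left, z up, the work surface at z = 0. Lengths are in m, angles in degrees, forces in N, time in s.
With the tool pointing down it reaches from about 0.4 to 0.875 m from the base axis. Payload 19.3 kg.
Tool frame: the origin (TCP) lies midway between the tips of the shut fingers; the grasp point (between the pads) lies 19 mm behind it (r.tcp_to_grasp is the distance from the TCP to the grasp point, in m); z points along the fingers, y is the direction in which the jaws open and shut (so a half turn about z gives the same grasp; the last joint's range is limited). The gripper opens to 85 mm and grips with 20 to 120 N. Pads are 22 mm wide; open, the fingers measure 114 mm over their backs; the gripper's body (76 mm by 85 mm) begins 54 mm behind the grasp point. The pads swing forward as they close: fully open they stand 13 mm farther back than shut.
Start: joints at [-68.824, 29.874, -2.08, 91.645, 1.215, 58.505, -6.463], TCP at [0.266, 0.566, 0.201] pointing down, gripper open.
Joint ranges: [-166.77, 166.77], [-17.47, 122.26], [-85.68, 81.53], [9.62, 139.38], [-72.42, 252.41], [9.2, 110.78], [-144.41, 144.41]. Speed limits (degrees/s): [108.29, 108.29, 136.94, 136.94, 172.46, 172.46, 172.46].

### API

Orientations are given as a 3x3 rotation matrix whose columns are the frame's x, y, z axes.
In Python, from rig import r gives the robot as it stands.
- The arm moves only by the tool play_rows, never from a script. Its argument "deltas" is a list of rows, each a list of 7 numbers: the shift along the world's x, y, z in mm, then the turn, a rotation vector about the world's x, y, z in degrees, then the closure, from 0 (fully open) to 1 (shut). In form: [[x, y, z, ax, ay, az, hand], ...]. A call has 1 to 10 rows; each row is the pose to reach, as a shift and turn from the pose commanded when the call began; what a row does not reach only later rows make up. A row lasts 1/12 s, in which the tool goes at most 41.7 mm and 7.16 degrees, less where a joint would pass 70% of its speed; a pose out of reach is approached as far as the arm can. A call with a gripper value outside its range is refused whole. The fingers move at their own pace and stop on an object; "newtons" is the grip in N (left out, the last holds). Time passes only in rows, so rows that repeat a pose let the fingers close. It gives the time, the measured TCP pose, the force and the opening at its end, in the units of the state.
- r.read_state(): the state, without advancing time (a new reading comes with each control period).
- r.capture(name): name is "scene" or "top" or "wrist"; returns a dict with "frame" (400x640x3 uint8, red, green, blue), "fx", "fy", "cx", "cy" (pixels), "R" (3x3) and "t" (3): a world point X has camera coordinates R X + t; the wrist camera has in their place "mount" (4x4, takes a point from camera to tool coordinates, whose origin is the TCP and whose axes are the flange's). Camera axes: x right, y down, z forward; pixel columns grow to the right and rows downward; lengths in m; the calibration is good to about 2 mm. A picture is of the moment at which its call begins: read the wrist's pose just before it. There is no depth.
- r.sign_off(): hands the job in, once; it reports no verdict.
Trained networks look in a picture, given as the dict that the camera call returned (one of the last four; its "shot" number tells which), for a name from the list of things; names that differ only in an ending like _2 or _b are one class to them, and where a whole thing is asked for, a point or a joint stands for the part that bears it (a point fixed in the world has none). Each returns a list of dicts, best first, with "confidence" (0 to 1); they miss things now and then, are a little off and sometimes report something else, mostly with a low value. They report only what shows in the picture. A call takes as long as a camera call.
- r.spot_in(picture, target): "at" ([column, row] in pixels, amid what is visible of it).
- r.mark_of(picture, target): "at" ([column, row] in pixels: a listed point, or the origin of a listed thing).
The state is a dict: "time_s": time; "joint_positions": joint angles; "joint_velocities": joint speeds; "tau": joint torques, N m; "tool_pos": TCP position; "ee_rot": TCP orientation; "ft_force": force on the tool from outside, world axes, zero at the start; "wrist_torque": the same for the moment, N m; "grip_width": finger opening in m.
Only numpy, scipy, OpenCV 4.12 (cv2) and the standard library are available. Lean on these libraries where they do the work, as an engineer would, in place of code of your own. Each camera call takes 0.05 s, during which the arm holds its last target. There are 200 camera calls.

## Working session

There is one attempt and no reset: what is moved stays moved. The work goes in short steps, Python scripts to look and compute and a tool call to move; the robot and the scene stay as the last step left them, time stands still between calls to the robot, and variables do not carry over. Pictures are saved under pics/ and viewed, about 8 in all and at most 12, crops included, and the job is handed in when it is done.

Besides the shell and the picture viewer there is one more tool, called after "Request:" in YAML: its name, and indented under it one key for each argument. play_rows: Moves the arm, as the interface text tells. Its arguments: {"type":"object","properties":{"deltas":{"type":"array","items":{"type":"array","items":{"type":"number"}}},"newtons":{"type":"number"}},"required":["deltas"]}

```bash
ls; mkdir -p pics
cat > h.py <<'E'
from rig import r
import numpy as np, cv2
def ray(c,px):
    d=np.array([(px[0]-c['cx'])/c['fx'],(px[1]-c['cy'])/c['fy'],1.0])
    R=np.array(c['R']);t=np.array(c['t']).ravel()
    return -R.T@t, R.T@d
def atz(c,px,z):
    o,d=ray(c,px); return o+d*(z-o[2])/d[2]
def proj(c,X):
    p=np.array(c['R'])@np.array(X)+np.array(c['t']).ravel()
    return [c['fx']*p[0]/p[2]+c['cx'],c['fy']*p[1]/p[2]+c['cy']]
def wristcam(c,s):
    M=np.array(c['mount']);Rt=np.array(s['ee_rot']);p=np.array(s['tool_pos'])
    Rw=Rt@M[:3,:3];tw=Rt@M[:3,3]+p
    c=dict(c);c['R']=Rw.T;c['t']=-Rw.T@tw;return c
def save(c,n):
    cv2.imwrite('pics/'+n,np.ascontiguousarray(c['frame'][:,:,::-1]))
E
python3 - <<'E'
from h import *
s=r.read_state();print(s['tool_pos'],np.round(s['ee_rot'],3).tolist(),s['grip_width'],s['time_s'])
Z=dict(scraper=.003,scraper_neck=.031,scraper_tip=.031,collar=.031,rubber_grip=.031,handle_end=.031,rest=0,pan=0,pan_in=.003,bun_rack=0,shaker=0,jar=0)
for n in ['top','scene']:
    c=r.capture(n);save(c,n+'1.png');print(n,'cam at',ray(c,[0,0])[0])
    for k,z in Z.items():
        m=r.mark_of(c,k)
        for q in m[:2]: print(k,np.round(q['at'],1),round(q['confidence'],2),np.round(atz(c,q['at'],z),4))
E
```

```text
pics
[0.26598773 0.56518123 0.20083619] [[-0.905, 0.426, -0.0], [0.426, 0.905, -0.001], [-0.0, -0.001, -1.0]] 0.08507657754352756 0.0
top cam at [ 0.28215284 -0.01503385  1.35073846]
scraper [218.6 168. ] 0.6 [0.6069 0.2643 0.003 ]
scraper_neck [214.8 181.7] 0.64 [0.5631 0.2666 0.031 ]
scraper_tip [221.9 145.2] 0.61 [0.6624 0.2528 0.031 ]
collar [209.  221.9] 0.68 [0.4568 0.2761 0.031 ]
rubber_grip [200.9 256.4] 0.93 [0.3678 0.2921 0.031 ]
rubber_grip [314.7 219.3] 0.39 [0.4675 0.0032 0.031 ]
handle_end [193.8 300.5] 0.59 [0.2572 0.3037 0.031 ]
pan [415.6 200.7] 0.86 [ 0.5257 -0.2641  0.    ]
pan [316.  116.8] 0.23 [0.7557 0.0048 0.    ]
pan_in [415.1 199.5] 0.72 [ 0.5284 -0.2623  0.003 ]
bun_rack [316.7 218.6] 0.92 [ 0.4738 -0.0016  0.    ]
bun_rack [414.6 199.3] 0.5 [ 0.5295 -0.2615  0.    ]
shaker [321.6 154.9] 0.83 [ 0.648  -0.0121  0.    ]
jar [316.1 117. ] 0.62 [0.7551 0.0045 0.    ]
scene cam at [ 1.19611871 -0.20729134  0.49889575]
scraper [449.6 225.3] 0.83 [0.592  0.2667 0.003 ]
scraper_neck [447.2 210. ] 0.73 [0.5696 0.2685 0.031 ]
scraper_tip [466.9 241.7] 0.71 [0.6876 0.2422 0.031 ]
collar [427.9 184.7] 0.69 [0.4476 0.2862 0.031 ]
rubber_grip [416.7 173.2] 0.95 [0.3801 0.2893 0.031 ]
rubber_grip [327.  212.6] 0.67 [ 0.5057 -0.0045  0.031 ]
handle_end [402.8 155.6] 0.86 [0.2629 0.3042 0.031 ]
handle_end [343.1 263.1] 0.56 [ 0.683  -0.0238  0.031 ]
rest [326.  214.6] 0.29 [0.4679 0.0041 0.    ]
rest [467.  242.6] 0.17 [0.6568 0.2703 0.    ]
pan [217.6 246.5] 0.8 [ 0.5256 -0.2547  0.    ]
pan_in [216.4 245.7] 0.7 [ 0.5262 -0.2568  0.003 ]
shaker [341.4 262.9] 0.87 [ 0.6475 -0.0148  0.    ]
jar [367.1 296.7] 0.79 [0.7486 0.0014 0.    ]
```

Run:
```python
import cv2
a=cv2.imread('pics/top1.png');cv2.imwrite('pics/topc.png',cv2.resize(a[90:320,150:480],(792,552),interpolation=cv2.INTER_CUBIC))
```

```text
(no output)
```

View pics/topc.png

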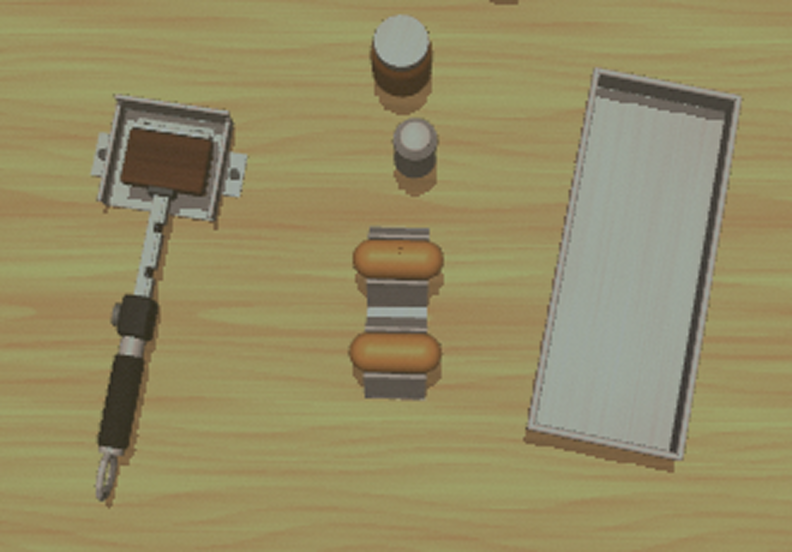

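View pics/scene1.png

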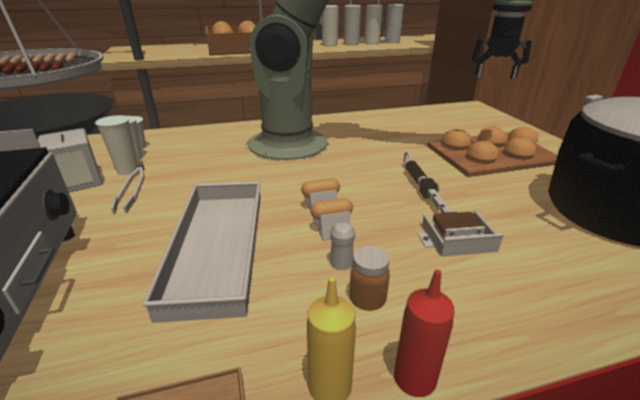

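Top view: the scraper lies at the left with its collar at crop (137,317) and the button on the left. The pan is at the right, with corners at (597,70), (740,97), (683,458) and (528,428). The scene view agrees. Moving above the collar for a close look.

Request:
play_rows:
  deltas:
    - [20,-31,2,0,0,2,0]
    - [41,-62,4,0,0,4,0]
    - [63,-96,8,0,0,7,0]
    - [84,-128,10,0,0,10,0]
    - [105,-159,10,0,0,12,0]
    - [126,-191,10,0,0,14,0]
    - [147,-223,10,0,0,16,0]
    - [168,-255,10,0,0,17,0]
    - [189,-287,10,0,0,17,0]
    - [189,-287,10,0,0,17,0]

```text
time_s: 2.13
tool_pos: [0.4592, 0.2715, 0.2116]
ee_rot: [[-0.989, 0.151, 0.002], [0.151, 0.989, -0.002], [-0.002, -0.002, -1.0]]
ft_force: [-0.0, -1.7, -0.1]
grip_width: 0.0855
```

Run:
```python
from h import *
s=r.read_state();c=wristcam(r.capture('wrist'),s);save(c,'w1.png')
print(s['tool_pos'],np.round(s['ee_rot'],3).tolist(),s['joint_positions'],'cam',ray(c,[0,0])[0])
P={}
for k in ['scraper_neck','scraper_tip','collar','rubber_grip','handle_end','scraper']:
    for q in r.mark_of(c,k)[:1]: print(k,np.round(q['at'],1),round(q['confidence'],2),np.round(atz(c,q['at'],.0 if k=='scraper' else .028),4))
# pan geometry from top corners (rim z=.045)
c=r.capture('top')
co=[atz(c,[150+x/2.4,90+y/2.4],.045) for x,y in [(597,70),(740,97),(683,458),(528,428)]]
co=np.array(co);print(np.round(co,4).tolist(),co.mean(0))
print(cv2.minAreaRect(co[:,:2].astype(np.float32)*1000))
```

```text
[0.45918035 0.27152874 0.21163711] [[-0.989, 0.151, 0.002], [0.151, 0.989, -0.002], [-0.002, -0.002, -1.0]] [-35.98701325  20.86932649  -1.42047375 104.84451728   0.83031972
  54.29412617  43.53153656] cam [0.38217596 0.28444729 0.38371428]
scraper_neck [324.4 246.3] 0.73 [0.5664 0.2608 0.028 ]
scraper_tip [333.4 313. ] 0.68 [0.6811 0.2578 0.028 ]
collar [325.1 167.4] 0.97 [0.4547 0.2783 0.028 ]
rubber_grip [328.9  94.6] 0.95 [0.3683 0.2957 0.028 ]
scraper [325.2 253. ] 0.57 [0.5924 0.2585 0.    ]
[[0.7365, -0.2152, 0.045], [0.7077, -0.3721, 0.045], [0.3145, -0.2995, 0.045], [0.3432, -0.138, 0.045]] [ 0.52548822 -0.25622097  0.045     ]
((525.4600830078125, -255.042236328125), (164.06503295898438, 400.90618896484375), 79.54906463623047)
```

View pics/w1.png

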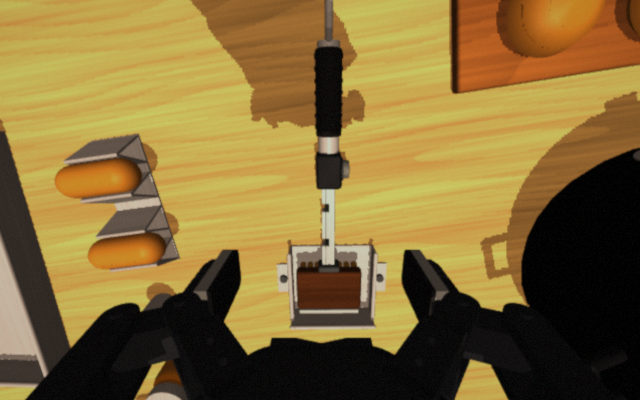

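Wrist view: the handle axis runs vertically at column about 328.5, the collar centre is near (329,170), and the button is on the right (+y). Descending in two stages.

Request:
play_rows:
  deltas:
    - [0,4,-30,0,0,0,0]
    - [0,6,-60,0,0,0,0]
    - [0,6,-90,0,0,0,0]
    - [0,6,-110,0,0,0,0]
    - [0,6,-110,0,0,0,0]
    - [0,6,-110,0,0,0,0]

```text
time_s: 3.03
tool_pos: [0.4546, 0.2847, 0.1012]
ee_rot: [[-0.99, 0.142, -0.001], [0.142, 0.99, -0.001], [0.001, -0.001, -1.0]]
ft_force: [0.0, -0.1, 0.0]
grip_width: 0.0853
```

Run:
```python
from h import *
s=r.read_state();c=wristcam(r.capture('wrist'),s);save(c,'w2.png')
print(s['tool_pos'],np.round(s['ee_rot'],3).tolist(),'cam',ray(c,[0,0])[0])
for k in ['collar','rubber_grip','handle_end','scraper_neck']:
    for q in r.mark_of(c,k)[:1]: print(k,np.round(q['at'],1),round(q['confidence'],2),np.round(atz(c,q['at'],.028),4))
```

```text
[0.45462253 0.28469432 0.10121886] [[-0.99, 0.142, -0.001], [0.142, 0.99, -0.001], [0.001, -0.001, -1.0]] cam [0.37804477 0.2966876  0.27354929]
collar [315.9 198.5] 0.8 [0.4549 0.2809 0.028 ]
rubber_grip [315.4  96.1] 0.57 [0.3672 0.2935 0.028 ]
scraper_neck [313.7 302.2] 0.65 [0.5669 0.2619 0.028 ]
```

View pics/w2.png

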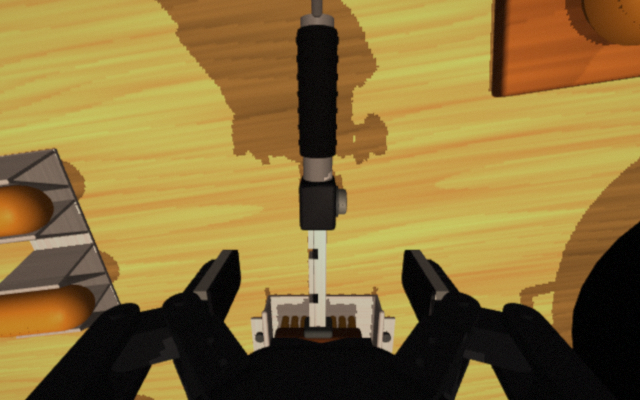

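The axis runs along the tool's x, and the collar is at (0.455, 0.281). Going down and pinching.

Request:
play_rows:
  deltas:
    - [0,-2,-30,0,0,0,0]
    - [0,-2,-60,0,0,0,0]
    - [0,-2,-82,0,0,0,0]
    - [0,-2,-92,0,0,0,0]
    - [0,-2,-92,0,0,0,0.3]
    - [0,-2,-92,0,0,0,0.8]
    - [0,-2,-92,0,0,0,0.8]
    - [0,-2,-92,0,0,0,0.8]
    - [0,-2,-92,0,0,0,0.8]
  newtons: 40

```text
time_s: 4.03
tool_pos: [0.4559, 0.2832, 0.0108]
ee_rot: [[-0.99, 0.143, 0.002], [0.143, 0.99, 0.002], [-0.002, 0.002, -1.0]]
ft_force: [-0.8, -0.5, 9.5]
grip_width: 0.0302
```

Run:
```python
from h import *
s=r.read_state();c=wristcam(r.capture('wrist'),s);print(s['grip_width'],s['ft_force'],s['tool_pos'])
d=r.capture('scene');s=r.read_state();print(s['grip_width'],s['ft_force'])
a=c['frame'][100:400,120:520];b=cv2.resize(d['frame'][130:250,380:540],(400,300),interpolation=cv2.INTER_CUBIC)
cv2.imwrite('pics/w3.png',np.hstack([a,b])[:,:,::-1])
```

```text
0.030248376577842382 [-0.75712612 -0.46749846  9.54188521] [0.45586806 0.28323992 0.01078165]
0.030425324985266945 [-1.08124445  1.93132742  9.42504241]
```

View pics/w3.png

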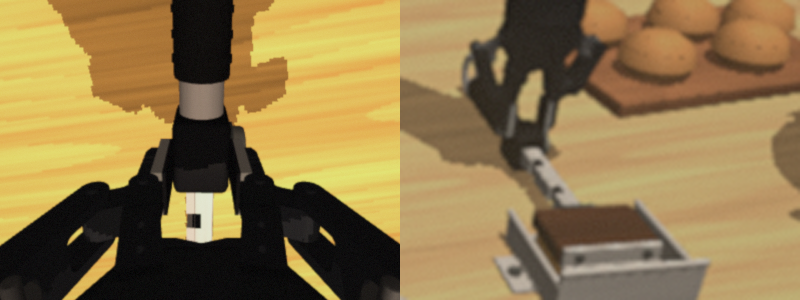

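Pads sit on both sides of the collar, with the button side covered by the +y pad. Pushing 36 mm along the handle (gap plus part of the slide).

Request:
play_rows:
  deltas:
    - [4,-0.6,1,0,0,0,0.8]
    - [8,-1.2,1,0,0,0,0.8]
    - [12,-1.7,1,0,0,0,0.8]
    - [16,-2.3,1,0,0,0,0.8]
    - [20,-2.9,1,0,0,0,0.8]
    - [24,-3.5,1,0,0,0,0.8]
    - [28,-4,1,0,0,0,0.8]
    - [32,-4.6,1,0,0,0,0.8]
    - [36,-5.2,1,0,0,0,0.8]
    - [36,-5.2,1,0,0,0,0.8]

```text
time_s: 4.97
tool_pos: [0.4871, 0.2766, 0.0092]
ee_rot: [[-0.99, 0.142, -0.008], [0.142, 0.99, -0.003], [0.007, -0.004, -1.0]]
ft_force: [-22.3, 0.7, 1.1]
grip_width: 0.0307
```

Run:
```python
from h import *
s=r.read_state();c=wristcam(r.capture('wrist'),s);print(s['grip_width'],s['ft_force'],s['tool_pos'])
d=r.capture('top')
for k in ['collar','scraper_neck','scraper_tip','rubber_grip']:
  for n,x in (('w',c),('t',d)):
    for q in r.mark_of(x,k)[:1]: print(n,k,np.round(q['at'],1),round(q['confidence'],2),np.round(atz(x,q['at'],.028),4))
a=c['frame'][100:400,120:520];b=cv2.resize(d['frame'][120:240,160:320],(400,300),interpolation=cv2.INTER_CUBIC)
cv2.imwrite('pics/w4.png',np.hstack([a,b])[:,:,::-1])
```

```text
0.03073611007802324 [-22.33461103   0.7120548    1.14033608] [0.48710106 0.27657804 0.00919629]
w collar [318.3 222.5] 0.88 [0.4737 0.2779 0.028 ]
t scraper_neck [215.1 176.2] 0.97 [0.5786 0.2672 0.028 ]
t scraper_tip [224.9 138. ] 0.95 [0.6833 0.2464 0.028 ]
w rubber_grip [321.7  49.7] 0.82 [0.3829 0.2929 0.028 ]
```

View pics/w4.png

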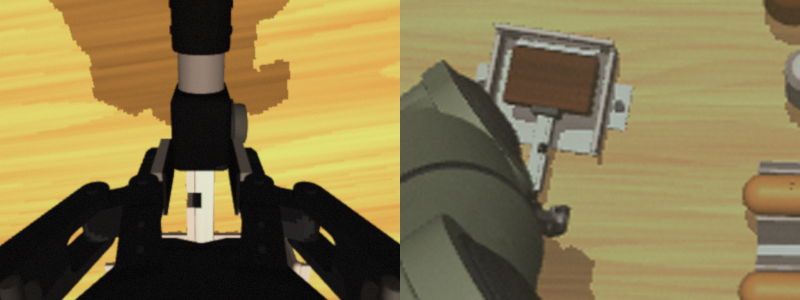

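The fingers slipped forward along the collar: the button is out and visible at about (358,222) in the full frame, behind the pads. The head is now against the back wall (22 N). I need the true collar position from the image edges.

Run:
```python
from h import *
s=r.read_state();c=wristcam(r.capture('wrist'),s);g=cv2.cvtColor(c['frame'],cv2.COLOR_RGB2GRAY)
T=s['tool_pos'];print(T)
for n,px,z in [('collar front top',(320,270),.048),('collar rear top',(320,190),.048),('button',(358,222),.028),('button hi',(358,203),.035),('button lo',(358,242),.028),('hole2',(314,300),.034),('padrear',(283,240),.03)]:
    p=atz(c,px,z);d=p-T;R=np.array(s['ee_rot']);print(n,np.round(p,4),'along,lat mm',np.round([-d@R[:,0]*1e3,d@R[:,1]*1e3],1))
big=cv2.resize(c['frame'][170:330,240:400],(800,600)[::-1] if 0 else (600,600),interpolation=cv2.INTER_CUBIC)
cv2.imwrite('pics/w5.png',np.clip(big.astype(float)*1.8+15,0,255).astype(np.uint8)[:,:,::-1])
```

```text
[0.48709999 0.27656865 0.00922097]
collar front top [0.4933 0.2762 0.048 ] along,lat mm [5.9 0.4]
collar rear top [0.4485 0.2827 0.048 ] along,lat mm [-39.3   0.5]
button [0.4767 0.3012 0.028 ] along,lat mm [-13.9  22.8]
button hi [0.4625 0.3018 0.035 ] along,lat mm [-28.1  21.4]
button lo [0.4896 0.2999 0.028 ] along,lat mm [-0.9 23.4]
hole2 [0.5224 0.2682 0.034 ] along,lat mm [36.  -3.4]
padrear [0.481  0.2556 0.03  ] along,lat mm [ -3.2 -21.7]
```

View pics/w5.png

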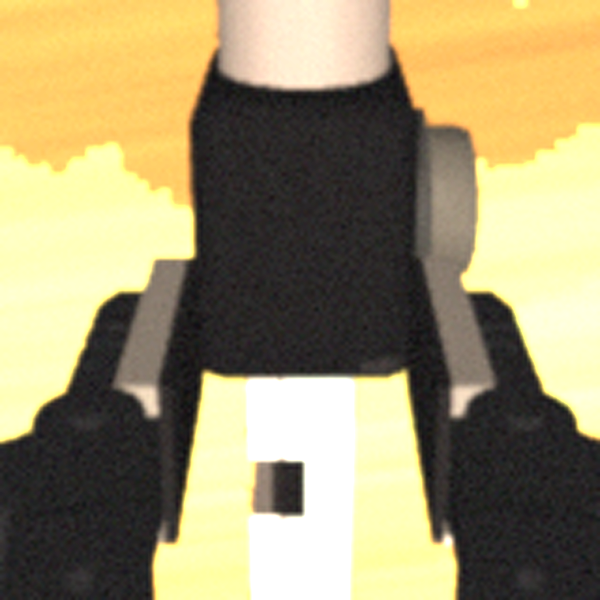

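Button out, collar centre about 15.5 mm behind the TCP and hole 2 still 50 mm ahead, so it is still in hole 1. Opening, moving back onto the button and reading again before closing.

Request:
play_rows:
  deltas:
    - [-5,0.7,0,0,0,0,0.8]
    - [-5,0.7,0,0,0,0,0.2]
    - [-5,0.7,0,0,0,0,0.2]
    - [-5,0.7,0,0,0,0,0.2]
    - [-12,1.5,0,0,0,0,0.2]
    - [-19,3,0,0,0,0,0.2]
    - [-19,3,0,0,0,0,0.2]
    - [-19,3,0,0,0,0,0.2]
  newtons: 20

```text
time_s: 6.18
tool_pos: [0.4717, 0.2806, 0.0105]
ee_rot: [[-0.99, 0.142, 0.0], [0.142, 0.99, 0.0], [0.0, 0.0, -1.0]]
ft_force: [0.3, 0.3, -0.3]
grip_width: 0.0685
```

Run:
```python
from h import *
s=r.read_state();c=wristcam(r.capture('wrist'),s)
T=s['tool_pos'];print(T,s['grip_width'],s['ft_force'])
for q in r.mark_of(c,'collar')[:1]: print(np.round(q['at'],1),q['confidence'],np.round(atz(c,q['at'],.028),4))
big=cv2.resize(c['frame'][130:330,220:420],(600,600),interpolation=cv2.INTER_CUBIC)
cv2.imwrite('pics/w6.png',np.clip(big.astype(float)*1.8+15,0,255).astype(np.uint8)[:,:,::-1])
```

```text
[0.4717047  0.28060577 0.01052132] 0.06848638388541152 [ 0.27501587  0.25901548 -0.28212702]
[318.1 243.1] 0.83 [0.4721 0.2797 0.028 ]
```

View pics/w6.png

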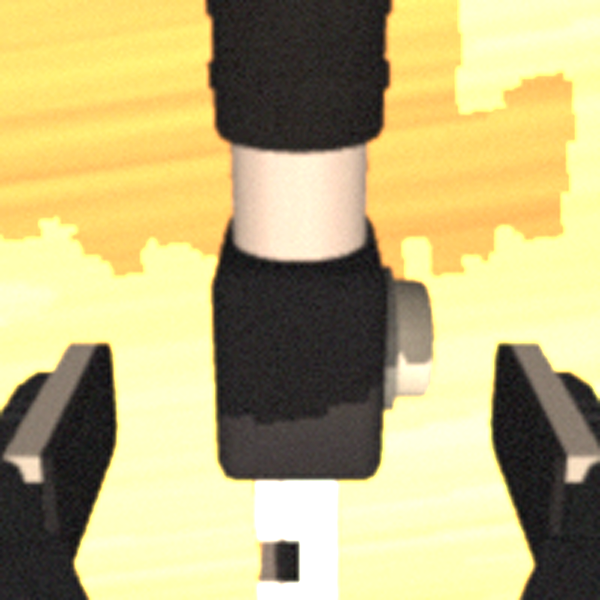

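Run:
```python
from h import *
s=r.read_state();c=wristcam(r.capture('wrist'),s);T=np.array(s['tool_pos']);R=np.array(s['ee_rot'])
print(np.round(c['mount'],4).tolist(),c['fx'],c['cx'],c['cy'])
for z in (.012,.018,.024,.03):
  print(z,[np.round(proj(c,[*(T+R[:,1]*l-R[:,0]*a)[:2],z]),1).tolist() for l in(-.034,.034) for a in (-.011,.011)])
t=r.capture('top')
for k in ['collar','scraper_tip','scraper_neck','rubber_grip','handle_end']:
  for n,x in (('w',c),('t',t)):
    for q in r.mark_of(x,k)[:1]: print(n,k,np.round(q['at'],1),round(q['confidence'],2),np.round(atz(x,q['at'],.028),4))
```

```text
[[-0.0001, -0.9528, -0.3035, 0.0777], [1.0, -0.0002, 0.0003, 0.0008], [-0.0004, -0.3035, 0.9528, -0.1722], [0.0, 0.0, 0.0, 1.0]] 280.0965909534507 320.8196634210182 198.05436001024344
0.012 [[267.4, 216.0], [269.3, 246.4], [371.6, 216.0], [369.8, 246.3]]
0.018 [[265.7, 219.5], [267.7, 250.6], [373.2, 219.5], [371.3, 250.6]]
0.024 [[263.9, 223.2], [266.0, 255.2], [374.9, 223.2], [372.9, 255.2]]
0.03 [[261.9, 227.1], [264.2, 260.1], [376.8, 227.1], [374.7, 260.0]]
w collar [319.5 240.4] 0.72 [0.4709 0.2806 0.028 ]
t scraper_tip [223.4 136.1] 0.85 [0.6885 0.2506 0.028 ]
t scraper_neck [216.  176.3] 0.57 [0.5783 0.2648 0.028 ]
w rubber_grip [319.1  79.5] 0.83 [0.3812 0.2935 0.028 ]
t handle_end [314.  219.8] 0.7 [0.4666 0.0051 0.028 ]
```

Back-projecting the pad tips (64 px half-spread at a 68 mm opening, rows 245–277) puts them at about z = 0.05. That means the pads gripped only the top of the collar, above the button. I'll descend cautiously and watch the force.

Request:
play_rows:
  deltas:
    - [0,0,-2,0,0,0,0.2]
    - [0,0,-5,0,0,0,0.2]
    - [0,0,-8,0,0,0,0.2]
    - [0,0,-8,0,0,0,0.2]

```text
time_s: 7.22
tool_pos: [0.4718, 0.2801, 0.0017]
ee_rot: [[-0.99, 0.143, -0.001], [0.143, 0.99, -0.001], [0.001, -0.001, -1.0]]
ft_force: [-0.1, 0.5, -0.2]
grip_width: 0.069
```

Request:
play_rows:
  deltas:
    - [0,0,0,0,0,0,0.45]
    - [0,0,0,0,0,0,0.45]
    - [0,0,0,0,0,0,0.45]
    - [0,0,0,0,0,0,0.8]
    - [0,0,0,0,0,0,0.8]
    - [0,0,0,0,0,0,0.8]
  newtons: 20

```text
time_s: 7.72
tool_pos: [0.4722, 0.2801, 0.0028]
ee_rot: [[-0.99, 0.143, 0.0], [0.143, 0.99, -0.0], [-0.0, -0.0, -1.0]]
ft_force: [-1.9, -1.8, 7.6]
grip_width: 0.0333
```

Run:
```python
from h import *
s=r.read_state();c=wristcam(r.capture('wrist'),s)
print(s['tool_pos'],s['grip_width'],s['ft_force'])
big=cv2.resize(c['frame'][130:330,220:420],(600,600),interpolation=cv2.INTER_CUBIC)
cv2.imwrite('pics/w7.png',np.clip(big.astype(float)*1.8+15,0,255).astype(np.uint8)[:,:,::-1])
```

```text
[0.47221178 0.28012986 0.00278275] 0.03332368055245717 [-1.88318611 -1.76382248  7.61078435]
```

View pics/w7.png

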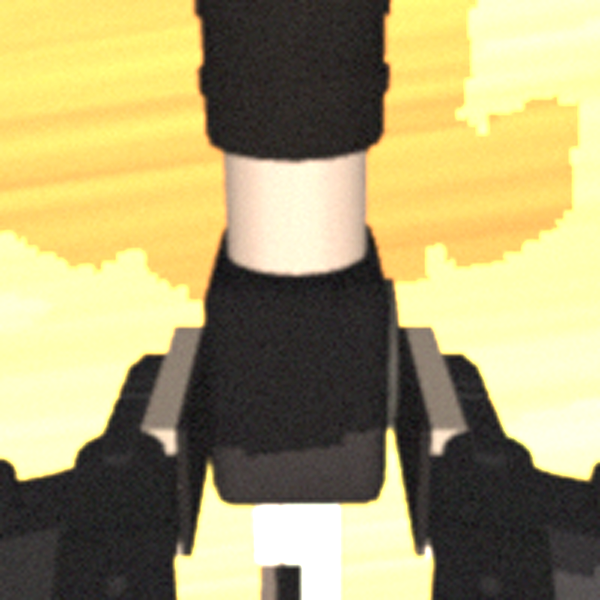

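The button no longer sticks out past the collar side and the width is 33 mm, so it is pressed. Pushing 28 mm.

Request:
play_rows:
  deltas:
    - [0,0,0,0,0,0,0.8]
    - [4,-0.6,0,0,0,0,0.8]
    - [8,-1.2,0,0,0,0,0.8]
    - [12,-1.7,0,0,0,0,0.8]
    - [16,-2.3,0,0,0,0,0.8]
    - [20,-2.9,0,0,0,0,0.8]
    - [24,-3.4,0,0,0,0,0.8]
    - [28,-4,0,0,0,0,0.8]
    - [28,-4,0,0,0,0,0.8]
  newtons: 40

```text
time_s: 8.52
tool_pos: [0.4999, 0.2766, 0.0029]
ee_rot: [[-0.99, 0.143, -0.001], [0.143, 0.99, 0.0], [0.001, 0.0, -1.0]]
ft_force: [-6.2, 0.8, 12.5]
grip_width: 0.0323
```

Run:
```python
from h import *
s=r.read_state();c=wristcam(r.capture('wrist'),s)
print(s['tool_pos'],s['grip_width'],s['ft_force'])
t=r.capture('top')
for k in ['collar','scraper_tip','scraper_neck','rubber_grip']:
  for n,x in (('w',c),('t',t)):
    for q in r.mark_of(x,k)[:1]: print(n,k,np.round(q['at'],1),round(q['confidence'],2),np.round(atz(x,q['at'],.028),4))
```

```text
[0.49991001 0.27660885 0.00292381] 0.03230680520802433 [-6.15882267  0.75237223 12.54561656]
w collar [318.8 247. ] 0.92 [0.4991 0.2764 0.028 ]
t scraper_tip [223.6 138.8] 0.66 [0.681  0.2497 0.028 ]
w scraper_neck [317.8 354.9] 0.93 [0.5785 0.2641 0.028 ]
t scraper_neck [213.8 180.2] 0.67 [0.5678 0.27   0.028 ]
w rubber_grip [317.6  80. ] 0.94 [0.4097 0.2889 0.028 ]
```

It slid about 27 mm at 6 N. Now releasing the button, backing to the rubber grip and gripping it there.

Request:
play_rows:
  deltas:
    - [0,0,0,0,0,0,0.2]
    - [0,0,0,0,0,0,0.2]
    - [0,0,0,0,0,0,0.2]
    - [-30,3.5,0,0,0,0,0.2]
    - [-60,7.5,0,0,0,0,0.2]
    - [-90,12,0,0,0,0,0.2]
    - [-90,12,0,0,0,0,0.5]
    - [-90,12,0,0,0,0,0.9]
    - [-90,12,0,0,0,0,0.9]
    - [-90,12,0,0,0,0,0.9]
  newtons: 60

```text
time_s: 9.85
tool_pos: [0.411, 0.2885, 0.0028]
ee_rot: [[-0.99, 0.143, 0.001], [0.143, 0.99, 0.001], [-0.001, 0.001, -1.0]]
ft_force: [-4.9, 2.1, 15.4]
grip_width: 0.0257
```

Request:
play_rows:
  deltas:
    - [3,-0.4,0,0,0,0,0.9]
    - [6,-0.9,0,0,0,0,0.9]
    - [9,-1.3,0,0,0,0,0.9]
    - [12,-1.7,0,0,0,0,0.9]
    - [14,-2,0,0,0,0,0.9]
    - [16,-2.3,0,0,0,0,0.9]
    - [17,-2.4,0,0,0,0,0.9]

```text
time_s: 10.43
tool_pos: [0.4269, 0.2861, 0.0028]
ee_rot: [[-0.99, 0.143, -0.001], [0.143, 0.99, 0.0], [0.001, 0.0, -1.0]]
ft_force: [-14.2, 2.0, 19.9]
grip_width: 0.0261
```

Request:
play_rows:
  deltas:
    - [1,-0.1,0,0,0,0,0.9]
    - [2,-0.3,0,0,0,0,0.9]
    - [3,-0.4,0,0,0,0,0.9]
    - [4,-0.6,0,0,0,0,0.9]
    - [5,-0.7,0,0,0,0,0.9]
    - [6,-0.9,0,0,0,0,0.9]
    - [6,-0.9,0,0,0,0,0.9]

```text
time_s: 11.02
tool_pos: [0.4337, 0.2852, 0.0029]
ee_rot: [[-0.99, 0.143, -0.0], [0.143, 0.99, 0.001], [0.0, 0.001, -1.0]]
ft_force: [-6.5, 1.4, 16.0]
grip_width: 0.0257
```

Run:
```python
from h import *
s=r.read_state();c=wristcam(r.capture('wrist'),s)
print(s['tool_pos'],s['grip_width'],s['ft_force'])
save(c,'w8raw.png')
t=r.capture('top')
for k in ['collar','scraper_tip','scraper_neck','rubber_grip']:
  for n,x in (('w',c),('t',t)):
    for q in r.mark_of(x,k)[:1]: print(n,k,np.round(q['at'],1),round(q['confidence'],2),np.round(atz(x,q['at'],.028),4))
```

```text
[0.43371395 0.28520996 0.00285349] 0.02568723924698752 [-6.51059689  1.35796157 15.99674266]
t collar [212.1 194.9] 0.97 [0.5284 0.2725 0.028 ]
t scraper_tip [222.3 137.9] 0.8 [0.6834 0.2533 0.028 ]
t scraper_neck [216.6 175.2] 0.7 [0.5813 0.2634 0.028 ]
t rubber_grip [208.5 232.2] 0.97 [0.4304 0.2766 0.028 ]
```

Request:
play_rows:
  deltas:
    - [1,-0.1,0,0,0,0,0.9]
    - [1,-0.1,0,0,0,0,0.9]
    - [2,-0.3,0,0,0,0,0.9]
    - [2,-0.3,0,0,0,0,0.9]

```text
time_s: 11.85
tool_pos: [0.4349, 0.285, 0.0028]
ee_rot: [[-0.99, 0.143, -0.001], [0.143, 0.99, 0.0], [0.001, 0.0, -1.0]]
ft_force: [-13.0, 3.6, 18.7]
grip_width: 0.0253
```

Request:
play_rows:
  deltas:
    - [1,-0.1,0,0,0,0,0.9]
    - [2,-0.3,0,0,0,0,0.9]
    - [3,-0.4,0,0,0,0,0.9]
    - [3,-0.4,0,0,0,0,0.9]

```text
time_s: 12.18
tool_pos: [0.4352, 0.2849, 0.0026]
ee_rot: [[-0.99, 0.142, -0.005], [0.142, 0.99, -0.001], [0.005, -0.001, -1.0]]
ft_force: [-29.1, 5.7, 30.8]
grip_width: 0.0262
```

Locked: 29 N with no motion, and total travel about 52 mm including play. Releasing, rising and moving over the neck to look.

Request:
play_rows:
  deltas:
    - [-3,0.4,0,0,0,0,0.9]
    - [-3,0.4,0,0,0,0,0.0]
    - [-3,0.4,0,0,0,0,0.0]
    - [-3,0.4,0,0,0,0,0.0]
    - [0,0,35,0,0,0,0.0]
    - [0,0,75,0,0,0,0.0]
    - [35,-5,100,0,0,0,0.0]
    - [75,-11,100,0,0,0,0.0]
    - [90,-13,100,0,0,0,0.0]
    - [90,-13,100,0,0,0,0.0]

```text
time_s: 13.02
tool_pos: [0.5325, 0.2693, 0.1027]
ee_rot: [[-0.989, 0.147, 0.003], [0.147, 0.989, 0.0], [-0.003, 0.0, -1.0]]
ft_force: [-0.6, -1.1, -1.0]
grip_width: 0.0855
```

Run:
```python
from h import *
s=r.read_state();c=wristcam(r.capture('wrist'),s)
print(s['tool_pos'],s['grip_width'],s['ft_force'])
for k in ['collar','scraper_tip','scraper_neck','rubber_grip','scraper']:
    for q in r.mark_of(c,k)[:1]: print(k,np.round(q['at'],1),round(q['confidence'],2),np.round(atz(c,q['at'],.028),4))
big=cv2.resize(c['frame'][160:360,190:450],(780,600),interpolation=cv2.INTER_CUBIC)
cv2.imwrite('pics/w9.png',np.clip(big.astype(float)*1.6+10,0,255).astype(np.uint8)[:,:,::-1])
```

```text
[0.53247361 0.26932993 0.10273252] 0.08552755414970527 [-0.6123179  -1.13257017 -1.03482386]
collar [320.7 184.5] 0.97 [0.5209 0.2719 0.028 ]
scraper_tip [326.8 334.2] 0.89 [0.6899 0.2535 0.028 ]
scraper_neck [320.9 243.6] 0.94 [0.58   0.2633 0.028 ]
rubber_grip [323.6  79.1] 0.87 [0.4335 0.2873 0.028 ]
scraper [321.  253.9] 0.96 [0.5912 0.2617 0.028 ]
```

View pics/w9.png

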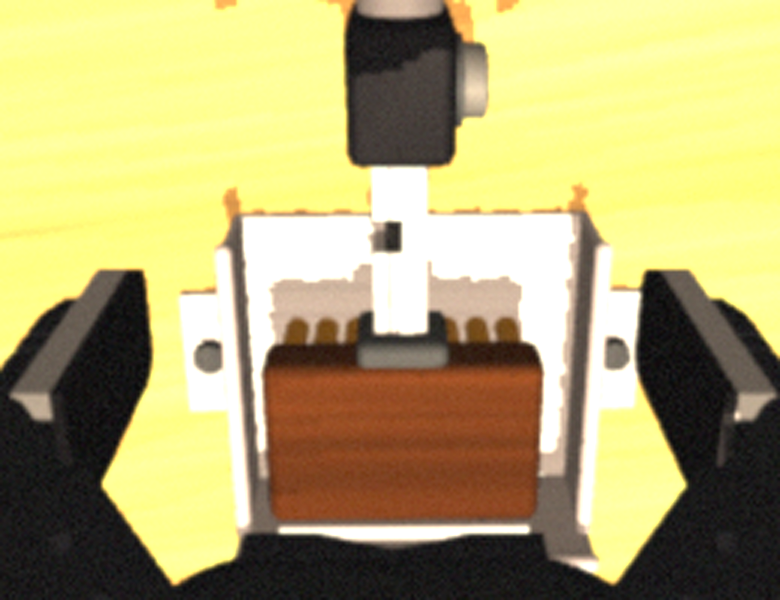

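One hole is left ahead of the collar and the button is out, at crop (475,80), so the handle is one hole shorter. Now going to the neck with a half-open hand and a guarded descent.

Request:
play_rows:
  deltas:
    - [20,-2,0,0,0,0,0.45]
    - [44,-5,0,0,0,0,0.45]
    - [44,-5,-30,0,0,0,0.45]
    - [44,-5,-60,0,0,0,0.45]
    - [44,-5,-90,0,0,0,0.45]
    - [44,-5,-100,0,0,0,0.45]
    - [44,-5,-104,0,0,0,0.45]
    - [44,-5,-108,0,0,0,0.45]
    - [44,-5,-110,0,0,0,0.45]
  newtons: 30

```text
time_s: 14.07
tool_pos: [0.5727, 0.2668, -0.0065]
ee_rot: [[-0.99, 0.142, 0.001], [0.142, 0.99, 0.001], [-0.001, 0.001, -1.0]]
ft_force: [-0.0, -0.2, -1.0]
grip_width: 0.0471
```

Run:
```python
from h import *
print(r.tcp_to_grasp)
s=r.read_state();c=wristcam(r.capture('wrist'),s)
print(s['tool_pos'],s['grip_width'],s['ft_force'])
big=cv2.resize(c['frame'][130:330,190:450],(780,600),interpolation=cv2.INTER_CUBIC)
cv2.imwrite('pics/w10.png',np.clip(big.astype(float)*1.6+10,0,255).astype(np.uint8)[:,:,::-1])
```

```text
0.0187
[ 0.57269702  0.26682416 -0.00653642] 0.04707416581796703 [-0.04681457 -0.22172457 -0.96112911]
```

View pics/w10.png

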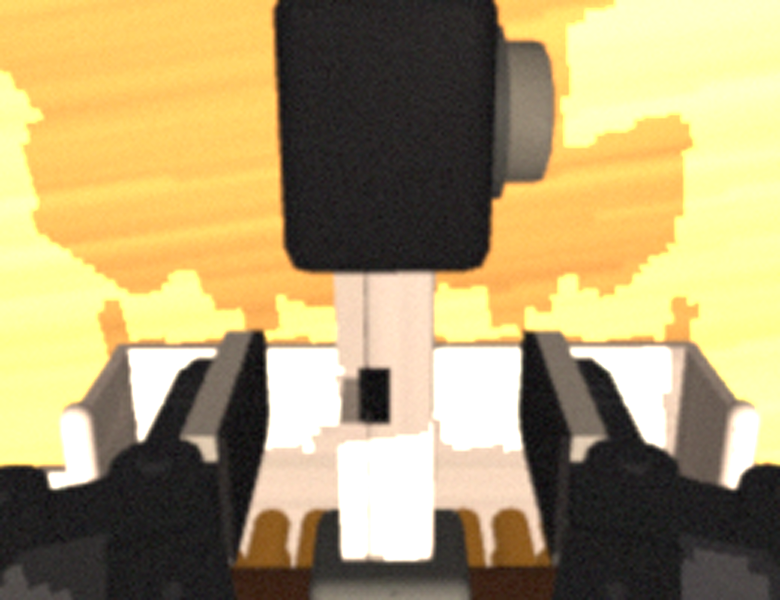

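Still no contact. The pad tips come out at z ≈ 0.026, so I need about 8 mm more depth to bracket the shaft (z 0.020–0.036).

Request:
play_rows:
  deltas:
    - [0,-1,-3,0,0,0,0.45]
    - [1,-1.5,-6,0,0,0,0.45]
    - [1,-1.5,-8,0,0,0,0.45]
    - [1,-1.5,-8,0,0,0,0.6]
    - [1,-1.5,-8,0,0,0,1]
    - [1,-1.5,-8,0,0,0,1]
    - [1,-1.5,-8,0,0,0,1]
    - [1,-1.5,-8,0,0,0,1]
  newtons: 60

```text
time_s: 14.78
tool_pos: [0.5732, 0.2649, -0.0153]
ee_rot: [[-0.99, 0.143, 0.0], [0.143, 0.99, 0.0], [-0.0, 0.0, -1.0]]
ft_force: [-1.4, -0.7, 5.2]
grip_width: 0.0155
```

It has the shaft (15.5 mm read for 17 mm, the same bias as on the collar). Lifting gently.

Request:
play_rows:
  deltas:
    - [0,0,0,0,0,0,1]
    - [0,0,3,0,0,0,1]
    - [0,0,8,0,0,0,1]
    - [0,0,16,0,0,0,1]
    - [0,0,26,0,0,0,1]
    - [0,0,38,0,0,0,1]
    - [0,0,50,0,0,0,1]
    - [0,0,60,0,0,0,1]
    - [0,0,60,0,0,0,1]
  newtons: 90

```text
time_s: 15.53
tool_pos: [0.5744, 0.2654, 0.0473]
ee_rot: [[-0.99, 0.143, 0.003], [0.143, 0.99, 0.002], [-0.003, 0.002, -1.0]]
ft_force: [1.1, 0.6, -3.0]
grip_width: 0.0147
```

Run:
```python
from h import *
s=r.read_state();print(s['tool_pos'],s['grip_width'],s['ft_force'],s['wrist_torque'])
c=wristcam(r.capture('wrist'),s);h=.028+.060
for k in ['collar','rubber_grip','scraper_neck','handle_end']:
    for q in r.mark_of(c,k)[:1]: print(k,np.round(q['at'],1),round(q['confidence'],2),np.round(atz(c,q['at'],h),4))
d=r.capture('scene');b=cv2.resize(d['frame'][100:280,340:560],(400,327),interpolation=cv2.INTER_CUBIC)
a=cv2.resize(c['frame'][:,60:580],(400,308));a=cv2.copyMakeBorder(a,0,19,0,0,cv2.BORDER_CONSTANT)
cv2.imwrite('pics/w11.png',np.clip(np.hstack([a,b]).astype(float)*1.4,0,255).astype(np.uint8)[:,:,::-1])
```

```text
[0.57438749 0.26542083 0.04725514] 0.01473625590025879 [ 1.10408493  0.56691931 -2.99309414] [ 0.00246878 -0.13276691  0.01353768]
collar [320.2 168.7] 0.91 [0.5243 0.2731 0.088 ]
scraper_neck [317.5 275.7] 0.67 [0.5823 0.2632 0.088 ]
handle_end [ 37.8 316.6] 0.26 [0.5858 0.1021 0.088 ]
```

View pics/w11.png

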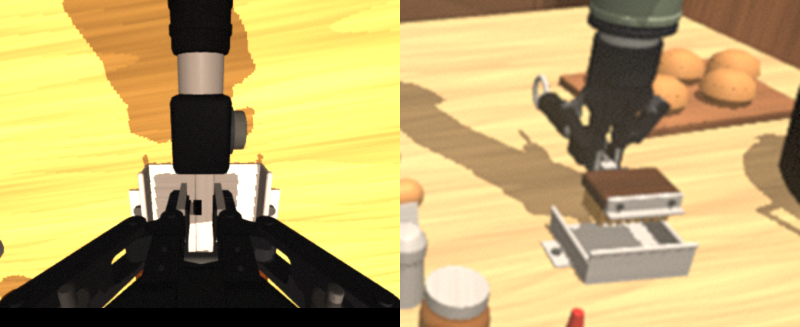

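Held level with the button out. Lifting clear (bottom above 0.12 m), then carrying it across.

Request:
play_rows:
  deltas:
    - [0,0,15,0,0,0,1]
    - [0,0,35,0,0,0,1]
    - [0,0,55,0,0,0,1]
    - [0,0,70,0,0,0,1]
    - [0,-8,75,0,0,0,1]
    - [0,-24,75,0,0,0,1]
    - [2,-48,75,0,0,0,1]
    - [4,-76,75,0,0,0,1]
    - [6,-104,75,0,0,0,1]
    - [8,-132,75,0,0,0,1]

```text
time_s: 16.67
tool_pos: [0.5801, 0.1296, 0.1179]
ee_rot: [[-0.99, 0.143, -0.002], [0.143, 0.99, -0.001], [0.002, -0.002, -1.0]]
ft_force: [0.1, -0.1, -5.4]
grip_width: 0.0144
```

Request:
play_rows:
  deltas:
    - [1,-28,0,0,0,0,1]
    - [2,-58,0,0,0,0,1]
    - [3,-88,0,0,0,0,1]
    - [4,-118,0,0,0,0,1]
    - [5,-148,0,0,0,0,1]
    - [6,-178,0,0,0,0,1]
    - [7,-208,0,0,0,0,1]
    - [8,-238,0,0,0,0,1]
    - [8,-264,0,0,0,-1,1]
    - [8,-280,0,0,0,-2,1]

```text
time_s: 17.5
tool_pos: [0.5871, -0.1521, 0.118]
ee_rot: [[-0.983, 0.182, -0.002], [0.182, 0.983, -0.001], [0.002, -0.002, -1.0]]
ft_force: [0.3, -0.2, -4.4]
grip_width: 0.0147
```

Request:
play_rows:
  deltas:
    - [0,-28,0,0,0,0,1]
    - [0,-56,0,0,0,0,1]
    - [0,-84,0,0,0,0,1]
    - [0,-104,0,0,0,0,1]
    - [0,-116,0,0,0,0,1]
    - [0,-122,0,0,0,0,1]
    - [0,-122,0,0,0,0,1]
    - [0,-122,0,0,0,0,1]

```text
time_s: 18.17
tool_pos: [0.589, -0.268, 0.1189]
ee_rot: [[-0.984, 0.176, -0.001], [0.176, 0.984, 0.001], [0.001, 0.001, -1.0]]
ft_force: [0.0, 0.7, -4.5]
grip_width: 0.0149
```

Run:
```python
from h import *
s=r.read_state();T=np.array(s['tool_pos']);R=np.array(s['ee_rot']);print(T,np.round(R,3).tolist(),s['grip_width'],s['ft_force'])
c=wristcam(r.capture('wrist'),s);h=T[2]+.0433
for k in ['collar','rubber_grip','scraper_neck','scraper_tip','pan_in','pan']:
    for q in r.mark_of(c,k)[:1]:
        p=atz(c,q['at'],h if k[:3]!='pan' else (.003 if k=='pan_in' else 0));d=p-T
        print(k,np.round(q['at'],1),round(q['confidence'],2),np.round(p,4),'along/lat',np.round([-d@R[:,0]*1e3,d@R[:,1]*1e3],1))
for n in('top','scene'):
  c=r.capture(n)
  for k in ['scraper_tip','handle_end','rubber_grip','collar','pan_in']:
    for q in r.mark_of(c,k)[:1]: print(n,k,np.round(q['at'],1),round(q['confidence'],2),np.round(atz(c,q['at'],h if k!='pan_in' else .003),4))
```

```text
[ 0.5890372  -0.26795041  0.11893614] [[-0.984, 0.176, -0.001], [0.176, 0.984, 0.001], [0.001, 0.001, -1.0]] 0.014936877739273791 [ 0.0306324   0.68299323 -4.4737801 ]
collar [318.5 169.4] 0.98 [ 0.5391 -0.2593  0.1622] along/lat [-50.7  -0.2]
top scraper_tip [435.8 118.2] 0.88 [ 0.6994 -0.2867  0.1622]
top handle_end [426.7 183.6] 0.34 [ 0.5378 -0.2611  0.1622]
top collar [429.4 181.1] 0.58 [ 0.5439 -0.2676  0.1622]
top pan_in [410.4 197.4] 0.6 [ 0.5339 -0.2499  0.003 ]
scene scraper_tip [185.  238.8] 0.57 [ 0.7117 -0.2854  0.1622]
scene handle_end [341.2 263. ] 0.73 [ 0.8261 -0.0777  0.1622]
scene rubber_grip [214.  162.2] 0.68 [ 0.45   -0.236   0.1622]
scene collar [202.6 181.5] 0.55 [ 0.532  -0.2594  0.1622]
scene pan_in [215.4 246.5] 0.93 [ 0.5284 -0.259   0.003 ]
```

Tip (112 mm ahead of the TCP) and yaw (-10.1°) match the plan. Lowering with a 3 mm forward correction.

Request:
play_rows:
  deltas:
    - [1,0,-15,0,0,0,1]
    - [2,-1,-35,0,0,0,1]
    - [3,-1,-55,0,0,0,1]
    - [3,-1,-75,0,0,0,1]
    - [3,-1,-93,0,0,0,1]
    - [3,-1,-107,0,0,0,1]
    - [3,-1,-116,0,0,0,1]
    - [3,-1,-122,0,0,0,1]
    - [3,-1,-125,0,0,0,1]
    - [3,-1,-125,0,0,0,1]

```text
time_s: 19.95
tool_pos: [0.5922, -0.2702, -0.0057]
ee_rot: [[-0.984, 0.177, 0.0], [0.177, 0.984, -0.0], [-0.0, -0.0, -1.0]]
ft_force: [-1.5, -0.7, -4.4]
grip_width: 0.015
```

Run:
```python
from h import *
s=r.read_state();T=np.array(s['tool_pos']);print(T,s['grip_width'],s['ft_force'],s['wrist_torque'])
for n in('top','scene'):
  c=r.capture(n);save(c,n+'z.png')
  for k in ['scraper_tip','handle_end','rubber_grip','pan_in']:
    for q in r.mark_of(c,k)[:1]: print(n,k,np.round(q['at'],1),round(q['confidence'],2),np.round(atz(c,q['at'],.036 if k!='pan_in' else .003),4))
```

```text
[ 0.59221378 -0.27023237 -0.00565097] 0.015000929070556836 [-1.4537498  -0.68866612 -4.40296486] [-0.0352624  -0.03959749  0.00620698]
top scraper_tip [426.3 134.2] 0.67 [ 0.699  -0.2892  0.036 ]
top rubber_grip [422.5 134. ] 0.6 [ 0.6994 -0.2791  0.036 ]
scene scraper_tip [196.5 300. ] 0.82 [ 0.7118 -0.2905  0.036 ]
scene handle_end [222.4 187.5] 0.51 [ 0.3297 -0.2306  0.036 ]
scene rubber_grip [219.8 214. ] 0.57 [ 0.454  -0.2421  0.036 ]
scene pan_in [214.3 244.9] 0.67 [ 0.5221 -0.2611  0.003 ]
```

Request:
play_rows:
  deltas:
    - [0,0,-2,0,0,0,1]
    - [0,0,-4,0,0,0,1]
    - [0,0,-6,0,0,0,1]
    - [0,0,-6,0,0,0,1]

```text
time_s: 20.78
tool_pos: [0.5918, -0.27, -0.0122]
ee_rot: [[-0.984, 0.177, -0.001], [0.177, 0.984, 0.0], [0.001, 0.0, -1.0]]
ft_force: [-0.6, -0.1, -4.7]
grip_width: 0.0148
```

Still hanging; a few more millimetres, slowly.

Request:
play_rows:
  deltas:
    - [0,0,-1,0,0,0,1]
    - [0,0,-2,0,0,0,1]
    - [0,0,-3,0,0,0,1]
    - [0,0,-3,0,0,0,1]

```text
time_s: 21.12
tool_pos: [0.5922, -0.2702, -0.0144]
ee_rot: [[-0.984, 0.177, 0.0], [0.177, 0.984, -0.0], [-0.0, -0.0, -1.0]]
ft_force: [-0.8, 0.3, 0.9]
grip_width: 0.015
```

Weight is now carried by the pan floor (vertical force -4.7 → +0.9 N). Releasing and rising.

Request:
play_rows:
  deltas:
    - [0,0,0,0,0,0,0.9]
    - [0,0,0,0,0,0,0.7]
    - [0,0,0,0,0,0,0.5]
    - [0,0,0,0,0,0,0.5]
    - [0,0,0,0,0,0,0.5]
    - [0,0,8,0,0,0,0.5]
    - [0,0,30,0,0,0,0.5]
    - [0,0,60,0,0,0,0.5]
    - [0,0,95,0,0,0,0.5]
    - [0,0,130,0,0,0,0.5]
  newtons: 20

```text
time_s: 21.95
tool_pos: [0.5917, -0.2701, 0.1172]
ee_rot: [[-0.984, 0.177, -0.0], [0.177, 0.984, 0.0], [0.0, 0.0, -1.0]]
ft_force: [1.0, 0.4, 0.1]
grip_width: 0.0426
```

Request:
play_rows:
  deltas:
    - [0,25,20,0,0,0,0.5]
    - [0,60,40,0,0,0,0.5]
    - [0,95,60,0,0,0,0.5]
    - [0,130,60,0,0,0,0.5]
    - [0,165,60,0,0,0,0.5]
    - [0,200,60,0,0,0,0.5]
    - [0,230,60,0,0,0,0.5]
    - [0,250,60,0,0,0,0.5]
    - [0,250,60,0,0,0,0.5]

```text
time_s: 22.7
tool_pos: [0.5921, -0.0148, 0.1761]
ee_rot: [[-0.985, 0.172, 0.001], [0.172, 0.985, 0.002], [-0.0, 0.002, -1.0]]
ft_force: [0.0, 0.1, 0.2]
grip_width: 0.0425
```

Run:
```python
from h import *
s=r.read_state();print(s['tool_pos'],s['ft_force'],s['grip_width'])
y=np.radians(-10.4);A=np.array([[np.cos(y),np.sin(y)],[-np.sin(y),np.cos(y)]])
for n in('top','scene'):
  c=r.capture(n);save(c,n+'_end.png')
  for k in ['scraper_tip','handle_end','collar','rubber_grip','scraper_neck','pan_in','bun_rack','shaker','jar']:
    z=.003 if k=='pan_in' else 0 if k in('bun_rack','shaker','jar') else .031
    for q in r.mark_of(c,k)[:1]:
      p=atz(c,q['at'],z);print(n,k,round(q['confidence'],2),np.round(p[:2],3),'pan',np.round(A@(p[:2]-[.526,-.257]),3))
```

```text
[ 0.59214476 -0.01483687  0.17610243] [0.0400702  0.09324926 0.19293816] 0.04252552337958609
top scraper_tip 0.77 [ 0.703 -0.287] pan [0.179 0.002]
top handle_end 0.84 [ 0.347 -0.229] pan [-0.182 -0.005]
top collar 0.7 [ 0.535 -0.267] pan [ 0.011 -0.008]
top rubber_grip 0.69 [ 0.451 -0.242] pan [-0.077  0.002]
top scraper_neck 0.62 [ 0.593 -0.271] pan [ 0.069 -0.001]
top pan_in 0.66 [ 0.531 -0.258] pan [0.005 0.   ]
top shaker 0.37 [ 0.453 -0.251] pan [-0.073 -0.007]
scene scraper_tip 0.71 [ 0.714 -0.288] pan [0.191 0.003]
scene handle_end 0.88 [ 0.338 -0.23 ] pan [-0.189 -0.007]
scene collar 0.7 [ 0.542 -0.259] pan [0.016 0.001]
scene rubber_grip 0.79 [ 0.455 -0.247] pan [-0.072 -0.003]
scene scraper_neck 0.79 [ 0.601 -0.264] pan [0.075 0.007]
scene pan_in 0.72 [ 0.521 -0.262] pan [-0.004 -0.005]
scene bun_rack 0.66 [0.476 0.011] pan [-0.097  0.254]
scene shaker 0.89 [ 0.648 -0.016] pan [0.077 0.259]
scene jar 0.59 [0.747 0.   ] pan [0.171 0.293]
```

```bash
python3 -c "
from rig import r
print(r.sign_off())"
```

```text
the job is handed in; nothing more can be done
None
```

The scraper is collapsed by one hole and lies in the utensil pan, released. I handed the job in at about 23 s, and no verdict was reported.

- **First try failed:** My first pinch caught only the top of the collar and slipped. The pad tips sit about 32–40 mm above the stated TCP, so I worked about 10 mm lower from then on.
- **Collapsing:** The second pinch pressed the button. I slid the handle about 28 mm, let go of the button, and pushed on by the rubber grip until it locked. It stopped moving at 29 N, after about 52 mm including play. The wrist picture then showed the button out and only one hole left ahead of the collar.
- **Placing:** I lifted the scraper by the neck and lowered it until the pan floor took its weight (the vertical force went from −4.7 to +0.9 N). Then I opened the hand and moved clear.
- **Last measurements:**
  - In the pan frame, the two cameras put the tip at x = 0.179 and 0.191 m and the ring end at x = −0.182 and −0.189 m. Both are within 7 mm of the centre line.
  - The length is about 361 mm from the top camera and 380 mm from the scene camera, so the two disagree around the expected 367 mm.
  - The scene camera found the bun rack, shaker and jar where they started, within about 1.5 cm. The rack had no first reading from that camera, so I compared it with the top one.
- **Not checked:** The picture limit stopped me viewing the final image, so the end state rests on the marks and forces. The last top camera marks missed the rack and jar. They also gave a low-confidence "shaker" inside the pan, which I took as a false hit.

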